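# Pack one complete set of mouldings into the set tray and leave the short shots

## Robot

A 6-joint arm with a two-finger parallel gripper is mounted at the origin on the work surface. World frame = base frame: x ahead of the robot, y to its left, z up, the work surface at z = 0. Lengths are in m, angles in rad, forces in N, time in s.
With the tool pointing down it reaches from about 0.275 to 1 m from the base axis. Payload 8.4 kg.
Tool frame: the origin (TCP) lies on the mounting face of the last link; the fingertips stand 173 mm ahead of it and the grasp point (between the pads) lies 155 mm ahead of it; z points along the fingers, y is the direction in which the jaws open and shut (so a half turn about z gives the same grasp; the last joint's range is limited). The gripper opens to 85 mm and grips with 20 to 120 N. Pads are 22 mm wide; open, the fingers measure 114 mm over their backs; the gripper's body (76 mm by 85 mm) begins 54 mm behind the grasp point. The pads swing forward as they close: fully open they stand 13 mm farther back than shut.
Start: joints at [-1.207, 0.353, 1.633, -0, 1.155, -0.002], TCP at [0.224, -0.584, 0.405] pointing down, gripper open.
Joint ranges: [-2.63, 2.63], [-0.92, 2.1], [0.06, 2.66], [-1.3, 4.44], [0, 2.69], [-3.02, 3.02]. Speed limits (rad/s): [2.22, 2.22, 2.79, 3.14, 3.14, 3.14].

## Interface

Orientations are given as a unit quaternion [w, x, y, z].
In Python, from workcell import arm, vision gives the robot as it stands. The module is installed in compiled form; this text tells all that it offers.
- The arm moves only by the tool servo_tool, never from a script. Its argument "increments" is a list of rows, each an object of numbers: "dx", "dy", "dz": the shift along the tool's x, y, z in mm; "ax", "ay", "az": the turn, a rotation vector about the tool's x, y, z in degrees; "hand": the closure, from 0 (fully open) to 1 (shut). In form: [{"dx": .., "dy": .., "dz": .., "ax": .., "ay": .., "az": .., "hand": ..}, ...]. A call has 1 to 12 rows; each row is the pose to reach, as a shift and turn from the pose measured when the call began, along the tool's axes at that moment; what a row does not reach only later rows make up. A row lasts 1/8 s, in which the tool goes at most 62.5 mm and 10.7 degrees, less where a joint would pass 70% of its speed; a pose out of reach is approached as far as the arm can. A call with a gripper value outside its range is refused whole. The fingers move at their own pace and stop on an object; "grip_force" is the grip in N (left out, the last holds). Time passes only in rows, so rows that repeat a pose let the fingers close. It gives the time, the measured TCP pose, the force and the opening at its end, in the units of the state.
- arm.read_state(): the state, without advancing time (a new reading comes with each control period).
- vision.capture(name): name is "side" or "top"; returns a dict with "img" (384x512x3 uint8, blue, green, red), "K" (3x3 intrinsics, pixels), "dist_coeffs" ([k1, k2, p1, p2, k3] as OpenCV has them; the pictures are not rectified), "rvec" (rotation vector, rad) and "tvec" (3), from world to camera coordinates, as OpenCV has them. Camera axes: x right, y down, z forward; pixel columns grow to the right and rows downward; lengths in m; the calibration is good to about 2 mm. A picture is of the moment at which its call begins. There is no depth.
- arm.close_job(): hands the job in, once; it reports no verdict.
The state is a dict: "clock": time; "qpos": joint angles; "dq": joint speeds; "joint_efforts": joint torques, N m; "ee_pos": TCP position; "orientation": TCP orientation; "force": force on the tool from outside, world axes, zero at the start; "wrist_torque": the same for the moment, N m; "opening": opening from 0.0 (shut) to 1.0 (fully open).
Only numpy, scipy, OpenCV 4.12 (cv2) and the standard library are available. Lean on these libraries where they do the work, as an engineer would, in place of code of your own. Each camera call takes 0.05 s, during which the arm holds its last target. There are 200 camera calls.

## Task

The mouldings of a family mould lie scattered on the green mat. Pack the four complete ones (roller, gear, cover and bearing bracket) into the grey set tray, each standing upright and seated flat on the floor of the pocket that is made for it. Leave the three short shots (a roller, a gear and a cover with a piece missing) lying where they are on the mat.

Things in the scene. Friction and masses are not known exactly. Their poses are not given: they have to be found in the camera images.
- roller_mid (a point): Complete roller: white spool standing upright, 48 mm diameter, 46 mm high, full round 7 mm flanges at top and bottom, 34 mm core, 12 mm bore. The point is its centre, 23 mm above its underside; z along its axis. Grip across the top flange (48 mm). Its pocket: the small round one, 64 mm diameter, centred at tray x -47, y -60 mm.
- gear_mid (a point): Complete gear: white, lying flat, disc 68 mm across and 14 mm thick with teeth all round; a round hub, 24 mm diameter, rises to 40 mm above the underside: grip it there. The point is on the axis, 20 mm above the underside; z along the axis. Its pocket: the large round one, 86 mm diameter, centred at tray x -47, y +62 mm.
- cover_mid (a point): Complete cover: white block with four dark vent slots and a screw hole at all four corners of its top, 62 mm (its x) by 48 mm (its y) by 34 mm high. The point is its centre, 17 mm above its underside. Grip across the 48 mm. Its pocket: the broad oblong one, 66 mm (tray x) by 80 mm (tray y), centred at tray x +52, y +66 mm; its length along tray y, either way round.
- bracket_mid (a point): Bearing bracket (the only one, complete): white foot plate 84 mm (its x) by 32 mm (its y), 8 mm thick; in its middle a boss 34 mm (x) by 26 mm (y), round-topped, 44 mm high. The point is 22 mm above the middle of the underside. Grip the boss's flat faces, 26 mm apart. Its pocket: the long narrow one, 48 mm (tray x) by 102 mm (tray y), at tray x +52, y -53 mm; length along tray y, either way.
- short_roller_mid (a point): Short shot of the roller, to be left alone: a white spool of the same size (48 mm, 46 mm high) with both flanges missing on one side (about 150 degrees), so that seen from above it is cut back to the 34 mm core there. The point is on the axis, 23 mm above its underside.
- short_gear_mid (a point): Short shot of the gear, to be left alone: a white gear of the same size (68 mm, 24 mm hub, 40 mm high) with about a third of its disc and teeth missing. The point is on the hub's axis, 20 mm above its underside.
- short_cover_mid (a point): Short shot of the cover, to be left alone: a white cover of the same size (62 by 48 by 34 mm) with one corner of its top and walls missing, open there; only two vent slots and three screw holes. The point is the middle of the full shape, 17 mm above its underside.
- tray: Grey set tray, fixed on the bench: 210 mm (its x) by 250 mm (its y), 14 mm high with a lip 2 mm higher round the edge, turned up to 23 degrees. Origin under its middle at bench height, z up. Its four pockets are 8 mm deep, floors 6 mm above the bench, with 8 to 9 mm of play round each part. The mouldings lie on a 2 mm mat beside it, centres 95 mm or more apart.
Things that resemble listed ones, but are neither listed nor needed, are in the scene too. Leave any purple look-alike of the part that bears bracket_mid alone.

How it is judged:
By the outcome, as a careful person would: the job done as asked, in the order asked, and still so for the second after the job is handed in, with the robot touching nothing.
It also fails if it takes over 112 s, if anything falls off the work surface, if the arm or the gripper's body presses on something with over 40 N, if the wrist force passes 120 N, or if a joint passes its speed limit or range.

## Working session

There is one attempt and no reset: what is moved stays moved. The work goes in short steps, Python scripts to look and compute and a tool call to move; the robot and the scene stay as the last step left them, time stands still between calls to the robot, and variables do not carry over. Pictures are saved under pics/ and viewed, about 12 in all and at most 16, crops included, and the job is handed in when it is done.

Besides the shell and the picture viewer there is one more tool, called after "Request:" as a command line: name --argument value ..., lists and objects as JSON in quotes. servo_tool: Moves the arm, as the interface text tells. Its arguments: {"type":"object","properties":{"increments":{"type":"array","items":{"type":"object","properties":{"dx":{"type":"number"},"dy":{"type":"number"},"dz":{"type":"number"},"ax":{"type":"number"},"ay":{"type":"number"},"az":{"type":"number"},"hand":{"type":"number"}}}},"grip_force":{"type":"number"}},"required":["increments"]}

```bash
mkdir -p pics; python3 - <<'E'
from workcell import arm, vision
import cv2,numpy as np
for n in("top","side"):
    c=vision.capture(n); cv2.imwrite(f"pics/{n}0.png",c["img"]); 
    R=cv2.Rodrigues(c["rvec"])[0]; print(n,c["K"].tolist() if hasattr(c["K"],'tolist') else c["K"],c["dist_coeffs"],(-R.T@np.ravel(c["tvec"])).round(3),R.round(2).tolist())
s=arm.read_state();print(s)
t=cv2.resize(cv2.imread("pics/top0.png"),(800,600),interpolation=cv2.INTER_CUBIC);cv2.imwrite("pics/top0b.png",t)
E
```

```text
top [[408.63711831553354, 0.0, 253.04955305169332], [0.0, 408.63711831553354, 193.7160660815551], [0.0, 0.0, 1.0]] [-0.02673914  0.          0.          0.          0.        ] [ 0.367 -0.033  1.048] [[-0.0, -1.0, 0.02], [-1.0, -0.0, -0.09], [0.09, -0.02, -1.0]]
side [[383.59628544222414, 0.0, 250.94811329202716], [0.0, 383.59628544222414, 190.11499067910955], [0.0, 0.0, 1.0]] [-0.01728616  0.          0.          0.          0.        ] [-0.044  0.685  0.736] [[-0.83, -0.56, -0.01], [-0.34, 0.51, -0.79], [0.45, -0.65, -0.61]]
{'clock': 0.1, 'qpos': array([-1.20734164e+00,  3.53594364e-01,  1.63404891e+00, -3.07980472e-05,
        1.15520459e+00, -2.38255701e-03]), 'dq': array([-0.00033662, -0.0013005 , -0.00231254,  0.00170504, -0.00070289,
       -0.00018739]), 'joint_efforts': array([-5.66991275e-05, -6.06353617e+01, -3.42817998e+01,  9.26753501e-05,
        3.84972387e-03, -5.45737620e-06]), 'ee_pos': array([ 0.22351457, -0.58344573,  0.4040316 ]), 'orientation': array([-6.14876829e-04,  9.83315657e-01,  1.81906363e-01, -1.26546413e-04]), 'force': array([-0.48429111,  0.21104681, -0.1084143 ]), 'wrist_torque': array([-0.05419587, -0.04436872,  0.02563758]), 'opening': 1.0014222056902773}
```

View pics/top0b.png

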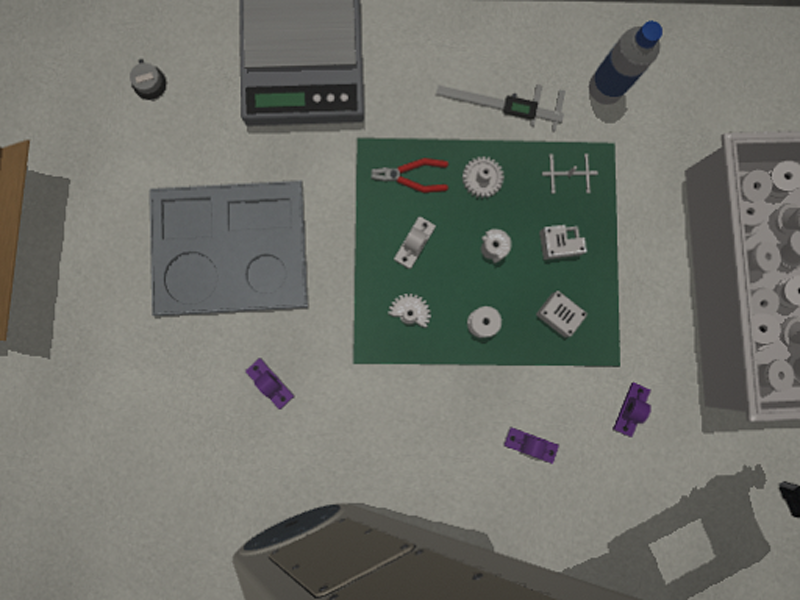

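View pics/side0.png

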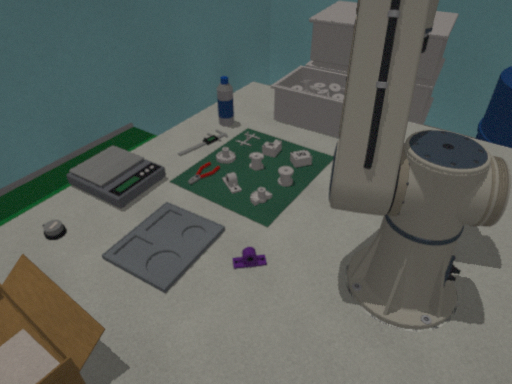

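The top view (800x600) shows these parts:
- **Gears:** (484,176) has teeth all round. (410,311) is the short one.
- **Rollers:** (485,322) is fully round. (496,245) is cut back, so it is the short one.
- **Covers:** (562,314) has 4 slots. (563,241) has an open corner, so it is the short one.
- **Bracket:** the white one is at (414,242). The purple look-alikes stay where they are.
- **Tray:** at (230,250).

Next I'll fit model silhouettes to these and confirm them in one crop.

```bash
cat > h.py <<'E'
from workcell import arm, vision
import cv2,numpy as np
from scipy.optimize import minimize
def circ(r,z,n=40):
    a=np.linspace(0,2*np.pi,n,endpoint=False); return np.c_[r*np.cos(a),r*np.sin(a),0*a+z]
def box(x,y,z0,z1): return np.array([[sx*x/2,sy*y/2,z] for sx in(-1,1) for sy in(-1,1) for z in(z0,z1)])
a=np.linspace(0,np.pi,15)
arch=np.array([[17*np.cos(t),s*13,27+17*np.sin(t)] for t in a for s in(-1,1)])
M={'roller':[np.r_[circ(24,0),circ(24,46)]],'gear':[np.r_[circ(33.5,0),circ(33.5,14)],np.r_[circ(12,0),circ(12,40)]],
'cover':[box(62,48,0,34)],'bracket':[box(84,32,0,8),np.r_[box(34,26,0,20),arch]],'tray':[box(210,250,0,16)]}
def T(p,P,z0):
    c,s=np.cos(p[2]),np.sin(p[2]); P=P/1e3
    return np.c_[c*P[:,0]-s*P[:,1]+p[0],s*P[:,0]+c*P[:,1]+p[1],P[:,2]+z0]
def proj(c,P): return cv2.projectPoints(np.ascontiguousarray(P,float),c["rvec"],c["tvec"],c["K"],c["dist_coeffs"])[0][:,0]
def pix2w(c,uv,z):
    n=cv2.undistortPoints(np.array([[uv]],float),c["K"],c["dist_coeffs"])[0,0]
    R=cv2.Rodrigues(c["rvec"])[0];o=-R.T@np.ravel(c["tvec"]);d=R.T@np.r_[n,1]
    return (o+d*(z-o[2])/d[2])
def sil(c,name,p,z0,off,shape,k=4):
    m=np.zeros(shape,np.uint8)
    for P in M[name]:
        q=(proj(c,T(p,P,z0))-off+.5)*k-.5
        cv2.fillConvexPoly(m,cv2.convexHull((q*16).round().astype(np.int32)),1,shift=4)
    return m
def mask(c):
    hsv=cv2.cvtColor(c["img"],cv2.COLOR_BGR2HSV).astype(float)
    return 1/(1+np.exp((hsv[...,1]-75)/10))
def fit(c,name,uv,z0,yaws=(0,),r=26,W=None):
    k=4;u0,v0=[int(x)-r for x in uv];w=(mask(c) if W is None else W)[v0:v0+2*r,u0:u0+2*r]
    w=cv2.resize(w.astype(np.float32),None,fx=k,fy=k,interpolation=cv2.INTER_LINEAR)
    x,y=pix2w(c,uv,z0+.02)[:2];best=None
    for yw in yaws:
        f=lambda q:np.abs(sil(c,name,(q[0]/1e3,q[1]/1e3,q[2]/50),z0,(u0,v0),w.shape)-w).mean()
        s=minimize(f,[x*1e3,y*1e3,yw*50],method='Nelder-Mead',options=dict(initial_simplex=np.array([x*1e3,y*1e3,yw*50])+np.array([[-4,-4,-5],[5,0,0],[0,5,0],[0,0,9]])))
        if best is None or s.fun<best.fun: best=s
    q=best.x;return (q[0]/1e3,q[1]/1e3,q[2]/50),best.fun
E
python3 - <<'E'
from h import *
c=vision.capture("top");k=.64
im=cv2.resize(c["img"],None,fx=4,fy=4,interpolation=cv2.INTER_CUBIC)
Y=np.arange(-1.5,1.6,.3)
for n,uv in dict(roller=(485,322),gear=(484,176),cover=(562,314),bracket=(414,242)).items():
    p,e=fit(c,n,(uv[0]*k,uv[1]*k),.002,Y if n in('cover','bracket') else (0,))
    print(n,np.round(p,4),np.degrees(p[2]).round(1),round(e,4))
    for P in M[n]:
        h=cv2.convexHull(((proj(c,T(p,P,.002))+.5)*4-.5).round().astype(np.int32)); cv2.polylines(im,[h],True,(0,0,255),1)
cv2.imwrite("pics/mat.png",cv2.resize(im[340:960,880:1620],None,fx=1.0,fy=.95))
t=[(151,189),(302,181),(307,306),(155,316)]
C=[pix2w(c,(u*k,v*k),.016) for u,v in t];print(np.round(C,4).tolist())
cv2.imwrite("pics/tray.png",cv2.resize(c["img"][108:210,88:206],None,fx=5.5,fy=5.5,interpolation=cv2.INTER_CUBIC))
E
```

```text
roller [ 0.4333 -0.1991  0.0429] 2.5 0.1203
gear [ 0.6775 -0.2034  0.2351] 13.5 0.2139
cover [ 0.4468 -0.3269  0.9019] 51.7 0.1196
bracket [ 0.5668 -0.0888 -0.5242] -30.0 0.1202
[[0.6522, 0.3442, 0.016], [0.6664, 0.0964, 0.016], [0.4594, 0.0855, 0.016], [0.4429, 0.3301, 0.016]]
```

View pics/mat.png

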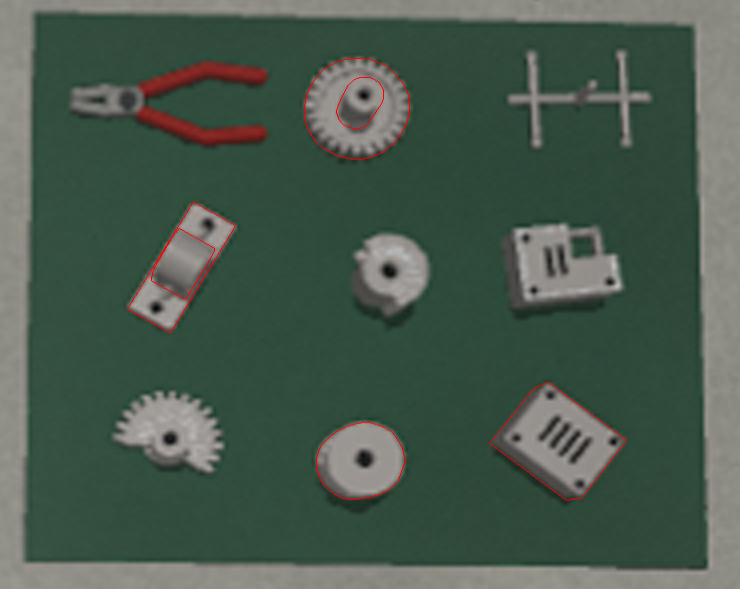

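View pics/tray.png

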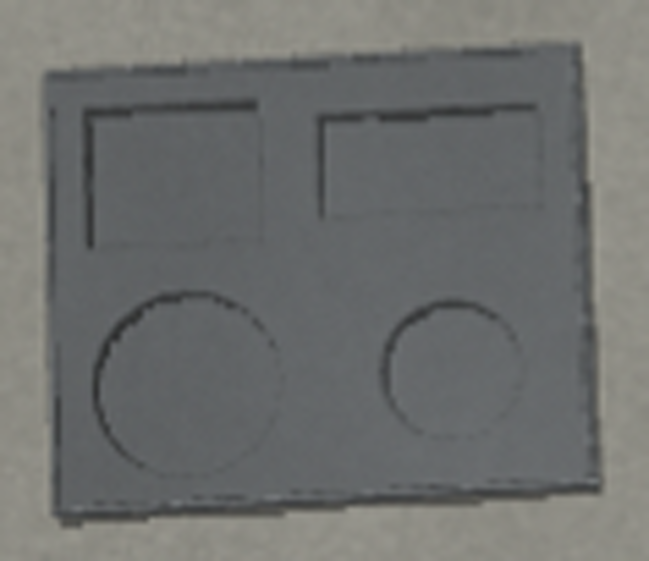

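The crop confirms the four complete parts: gear at (357,108), roller (361,460), cover (560,442) with 4 slots and 4 holes, bracket (182,268). The outlines fit well. In the tray crop, the pocket layout means tray +x is up and +y is left. Next I'll fit the tray pose from its corners and rims, and cross-check with the side view.

```bash
cat > poses.py <<'E'
E
python3 - <<'E'
from h import *
from scipy.optimize import least_squares
c=vision.capture("top");s=vision.capture("side")
# crop pixel -> tray point (mm)
O=[((45,73),(105,125,16)),((578,45),(105,-125,16)),((598,487),(-105,-125,16)),((57,512),(-105,125,16)),
((189,385),(-47,62,14)),((453,370),(-47,-60,14)),((85,108),(85,106,14)),((320,112),(76,-2,14)),((538,104),(76,-104,14)),((543,207),(28,-104,14))]
uv=np.array([((np.array(o)+.5)/5.5-.5)+[88,108] for o,_ in O]);P=np.array([p for _,p in O],float)
r=least_squares(lambda q:(proj(c,T(q,P,0))-uv).ravel(),[.555,.215,.05],loss='soft_l1',f_scale=.5)
print("tray",r.x.round(4),np.degrees(r.x[2]).round(2),r.fun.reshape(-1,2).round(1).tolist())
pt=r.x
for n,l in dict(roller=(-47,-60),gear=(-47,62),cover=(52,66),bracket=(52,-53)).items(): print(n,'pocket',T(pt,np.array([[*l,6.]]),0).round(4))
p={'roller':(.4333,-.1991,0),'gear':(.6775,-.2034,0),'cover':(.4468,-.3269,.9019),'bracket':(.5668,-.0888,-.5242)}
im=cv2.resize(s["img"],None,fx=4,fy=4,interpolation=cv2.INTER_CUBIC)
for n in p:
    uv=proj(s,T(p[n],M[n][-1],.002)).mean(0)
    q,e=fit(s,n,tuple(uv),.002,(p[n][2],),r=18);print('side fit',n,np.round(q,4),round(e,3))
def dr(n,P,q,z):
    for A in P: cv2.polylines(im,[cv2.convexHull(((proj(s,T(q,A,z))+.5)*4-.5).round().astype(np.int32))],True,(0,0,255),1)
for n in p: dr(n,M[n],p[n],.002)
dr(0,[box(210,250,16,16),circ(43,14)+[-47,62,0],circ(32,14)+[-47,-60,0]],pt,0)
cv2.imwrite("pics/side1.png",im[500:1160,400:1340][:, :].copy() if 0 else cv2.resize(im[500:1160,400:1340],(800,562)))
E
```

```text
tray [0.5566 0.2161 0.0553] 3.17 [[-0.1, -0.8], [0.3, -0.7], [0.2, -0.0], [-0.7, 0.8], [-0.0, -0.2], [0.1, -0.0], [0.5, 0.2], [-0.1, 0.8], [-0.0, 0.2], [-0.2, -0.2]]
roller pocket [[0.513  0.1536 0.006 ]]
gear pocket [[0.5063 0.2754 0.006 ]]
cover pocket [[0.6049 0.2849 0.006 ]]
bracket pocket [[0.6115 0.1661 0.006 ]]
side fit roller [ 0.4334 -0.1982  0.1528] 0.161
side fit gear [ 0.6774 -0.2022  0.0814] 0.35
side fit cover [ 0.4462 -0.3251  0.9133] 0.321
side fit bracket [ 0.5665 -0.0881 -0.5158] 0.132
```

View pics/side1.png

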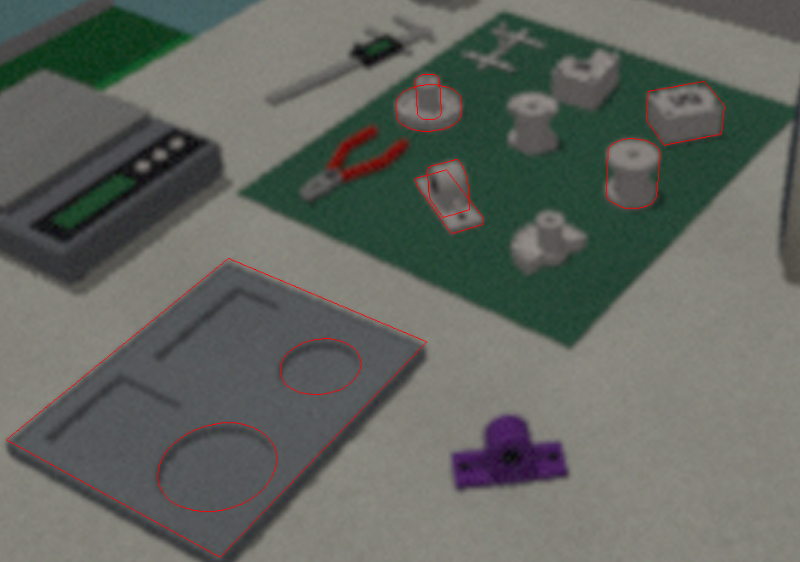

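Top and side fits agree within about 1.5 mm, and the tray outline matches in both views, so I can start. The order will be roller, gear, cover, bracket.

```bash
cat > go.py <<'E'
# go.py x y zgrasp phi_deg : increments (mm,deg) in current tool axes; tool pointing down, tool x at phi
import sys,numpy as np
from workcell import arm
from scipy.spatial.transform import Rotation as R
def inc(x,y,z,phi,s=None):
    s=s or arm.read_state(); w,a,b,c=s["orientation"]; Rc=R.from_quat([a,b,c,w])
    Rt=R.from_euler('z',phi,degrees=True)*R.from_euler('x',180,degrees=True)
    d=Rc.inv().apply(np.array([x,y,z+.155])-s["ee_pos"])*1e3
    return d.round(1),(Rc.inv()*Rt).as_rotvec(degrees=True).round(1)
if __name__=="__main__":
    s=arm.read_state();print(s["clock"],s["ee_pos"].round(4),s["qpos"].round(2),s["force"].round(1),round(s["opening"],3))
    for i in range(1,len(sys.argv),4): print(*inc(*map(float,sys.argv[i:i+4]),s))
E
python3 go.py .4334 -.1987 .12 65 .4334 -.1987 .036 65
```

```text
0.25 [ 0.2235 -0.5836  0.4043] [-1.21  0.35  1.63  0.    1.16 -0.  ] [ 0.1 -0.  -0.8] 1.0
[ 333.7 -284.2  129.5] [ -0.  -0. -44.]
[ 333.7 -284.2  213.5] [ -0.  -0. -44.]
```

Request:
servo_tool --increments '[{"dx": 333.7, "dy": -284.2, "dz": 100, "az": -44, "hand": 0.2}, {"dx": 333.7, "dy": -284.2, "dz": 129.5, "az": -44, "hand": 0.2}, {"dx": 333.7, "dy": -284.2, "dz": 129.5, "az": -44, "hand": 0.2}, {"dx": 333.7, "dy": -284.2, "dz": 129.5, "az": -44, "hand": 0.2}, {"dx": 333.7, "dy": -284.2, "dz": 129.5, "az": -44, "hand": 0.2}, {"dx": 333.7, "dy": -284.2, "dz": 129.5, "az": -44, "hand": 0.2}, {"dx": 333.7, "dy": -284.2, "dz": 129.5, "az": -44, "hand": 0.2}, {"dx": 333.7, "dy": -284.2, "dz": 129.5, "az": -44, "hand": 0.2}, {"dx": 333.7, "dy": -284.2, "dz": 129.5, "az": -44, "hand": 0.2}, {"dx": 333.7, "dy": -284.2, "dz": 129.5, "az": -44, "hand": 0.2}]' --grip_force 40

```text
$.increments[0]: bad value
```

```bash
python3 go.py .4334 -.1987 .036 65; python3 - <<'E'
from h import *
c=vision.capture("side");i=c["img"];p=proj(c,np.array([[.4334,-.1987,.08]]))[0].astype(int);print(p)
cv2.imwrite("pics/s2.png",cv2.resize(i[p[1]-70:p[1]+60,p[0]-80:p[0]+80],None,fx=4,fy=4,interpolation=cv2.INTER_CUBIC))
E
```

```text
0.25 [ 0.2235 -0.5836  0.4043] [-1.21  0.35  1.63  0.    1.16 -0.  ] [ 0.1 -0.  -0.8] 1.0
[ 333.7 -284.2  213.5] [ -0.  -0. -44.]
[286 161]
```

View pics/s2.png

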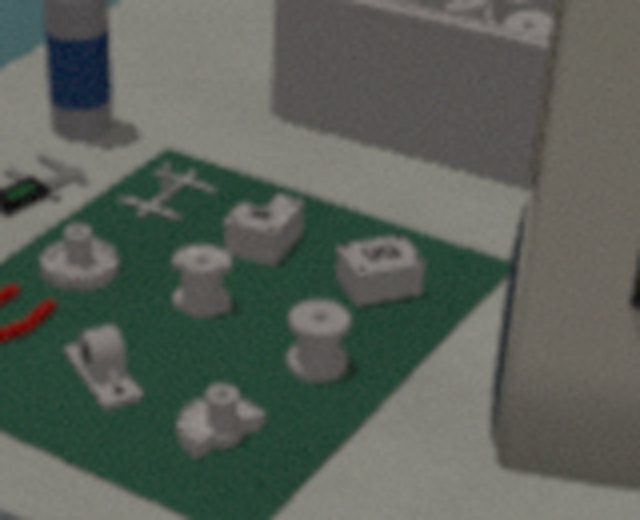

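The call was refused as "bad value" and the arm did not move. I'll retry with every key written out.

Request:
servo_tool --increments '[{"dx": 50, "dy": -42, "dz": 15, "ax": 0, "ay": 0, "az": -6, "hand": 0.2}]' --grip_force 40

```text
clock: 0.42
ee_pos: [0.2525, -0.5324, 0.3911]
orientation: [0.002, 0.973, 0.232, 0.0]
force: [1.0, 1.1, -0.3]
opening: 0.815
```

```bash
python3 go.py .4334 -.1987 .12 65
```

```text
0.425 [ 0.2525 -0.5324  0.3911] [-1.13  0.31  1.73 -0.    1.1  -0.03] [ 1.   1.1 -0.3] 0.815
[ 312.3 -216.2  115.2] [  0.2   0.1 -38.1]
```

Request:
servo_tool --increments '[{"dx": 312, "dy": -216, "dz": 100, "ax": 0, "ay": 0, "az": -38, "hand": 0.2}, {"dx": 312, "dy": -216, "dz": 115, "ax": 0, "ay": 0, "az": -38, "hand": 0.2}, {"dx": 312, "dy": -216, "dz": 115, "ax": 0, "ay": 0, "az": -38, "hand": 0.2}, {"dx": 312, "dy": -216, "dz": 115, "ax": 0, "ay": 0, "az": -38, "hand": 0.2}, {"dx": 312, "dy": -216, "dz": 115, "ax": 0, "ay": 0, "az": -38, "hand": 0.2}, {"dx": 312, "dy": -216, "dz": 115, "ax": 0, "ay": 0, "az": -38, "hand": 0.2}, {"dx": 312, "dy": -216, "dz": 115, "ax": 0, "ay": 0, "az": -38, "hand": 0.2}, {"dx": 312, "dy": -216, "dz": 115, "ax": 0, "ay": 0, "az": -38, "hand": 0.2}]'

```text
clock: 1.42
ee_pos: [0.4337, -0.1979, 0.2749]
orientation: [0.001, 0.843, 0.538, -0.001]
force: [0.8, 0.2, 0.0]
opening: 0.795
```

```bash
python3 go.py .4334 -.1987 .036 65; python3 - <<'E'
from h import *
c=vision.capture("side");i=c["img"];p=proj(c,np.array([[.4334,-.1987,.08]]))[0].astype(int);print(p)
cv2.imwrite("pics/s3.png",cv2.resize(i[p[1]-70:p[1]+60,p[0]-80:p[0]+80],None,fx=4,fy=4,interpolation=cv2.INTER_CUBIC))
E
```

```text
1.425 [ 0.4337 -0.1979  0.2749] [-0.43  0.3   2.06 -0.    0.78  0.01] [0.8 0.2 0. ] 0.795
[-0.7 -0.  83.9] [0.1 0.1 0. ]
[286 161]
```

View pics/s3.png

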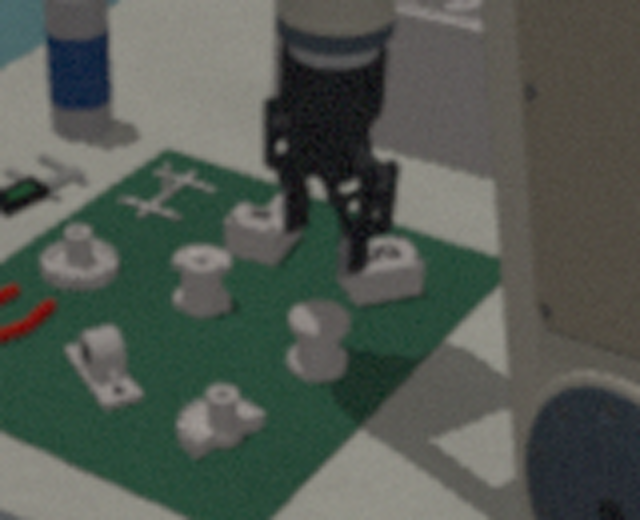

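The gripper hangs centred over the roller: tips at (295,230) and (355,265), roller top at (320,318). Descending and gripping.

Request:
servo_tool --increments '[{"dx": -0.7, "dy": 0, "dz": 40, "ax": 0, "ay": 0, "az": 0, "hand": 0.2}, {"dx": -0.7, "dy": 0, "dz": 70, "ax": 0, "ay": 0, "az": 0, "hand": 0.2}, {"dx": -0.7, "dy": 0, "dz": 84, "ax": 0, "ay": 0, "az": 0, "hand": 0.2}, {"dx": -0.7, "dy": 0, "dz": 84, "ax": 0, "ay": 0, "az": 0, "hand": 0.2}, {"dx": -0.7, "dy": 0, "dz": 84, "ax": 0, "ay": 0, "az": 0, "hand": 1}, {"dx": -0.7, "dy": 0, "dz": 84, "ax": 0, "ay": 0, "az": 0, "hand": 1}, {"dx": -0.7, "dy": 0, "dz": 84, "ax": 0, "ay": 0, "az": 0, "hand": 1}, {"dx": -0.7, "dy": 0, "dz": 84, "ax": 0, "ay": 0, "az": 0, "hand": 1}, {"dx": -0.7, "dy": 0, "dz": 84, "ax": 0, "ay": 0, "az": 0, "hand": 1}]'

```text
clock: 2.6
ee_pos: [0.4336, -0.2, 0.1925]
orientation: [0.003, 0.843, 0.537, -0.0]
force: [-1.5, -3.0, 7.8]
opening: 0.542
```

```bash
python3 go.py .4334 -.1987 .036 65 .513 .1536 .12 90
```

```text
2.6 [ 0.4336 -0.2     0.1925] [-0.43  0.45  2.09 -0.01  0.59  0.01] [-1.5 -3.   7.8] 0.542
[ 1.1 -0.8  1.5] [ 0.2  0.2 -0. ]
[353.8 -77.2 -83.9] [  0.2   0.2 -25. ]
```

Request:
servo_tool --increments '[{"dx": 0, "dy": 0, "dz": -40, "ax": 0, "ay": 0, "az": 0, "hand": 1}, {"dx": 0, "dy": 0, "dz": -84, "ax": 0, "ay": 0, "az": 0, "hand": 1}, {"dx": 40, "dy": -9, "dz": -84, "ax": 0, "ay": 0, "az": -4, "hand": 1}, {"dx": 90, "dy": -20, "dz": -84, "ax": 0, "ay": 0, "az": -8, "hand": 1}, {"dx": 140, "dy": -31, "dz": -84, "ax": 0, "ay": 0, "az": -12, "hand": 1}, {"dx": 190, "dy": -42, "dz": -84, "ax": 0, "ay": 0, "az": -16, "hand": 1}, {"dx": 240, "dy": -53, "dz": -84, "ax": 0, "ay": 0, "az": -20, "hand": 1}, {"dx": 290, "dy": -64, "dz": -84, "ax": 0, "ay": 0, "az": -25, "hand": 1}, {"dx": 335, "dy": -73, "dz": -84, "ax": 0, "ay": 0, "az": -25, "hand": 1}, {"dx": 353.8, "dy": -77.2, "dz": -84, "ax": 0, "ay": 0, "az": -25, "hand": 1}, {"dx": 353.8, "dy": -77.2, "dz": -84, "ax": 0, "ay": 0, "az": -25, "hand": 1}, {"dx": 353.8, "dy": -77.2, "dz": -84, "ax": 0, "ay": 0, "az": -25, "hand": 1}]'

```text
clock: 4.1
ee_pos: [0.5126, 0.1526, 0.2751]
orientation: [0.002, 0.707, 0.707, -0.001]
force: [-0.5, 0.3, -0.3]
opening: 0.539
```

```bash
python3 go.py .513 .1536 .042 90; python3 - <<'E'
from h import *
c=vision.capture("side");i=c["img"];p=proj(c,np.array([[.513,.1536,.08]]))[0].astype(int);print(p)
cv2.imwrite("pics/s4.png",cv2.resize(i[p[1]-60:p[1]+70,p[0]-80:p[0]+80],None,fx=4,fy=4,interpolation=cv2.INTER_CUBIC))
E
```

```text
4.1 [0.5126 0.1526 0.2751] [ 0.29  0.38  1.93 -0.01  0.83  0.29] [-0.5  0.3 -0.3] 0.539
[ 1.4  0.3 78.1] [ 0.1  0.3 -0. ]
[191 213]
```

View pics/s4.png

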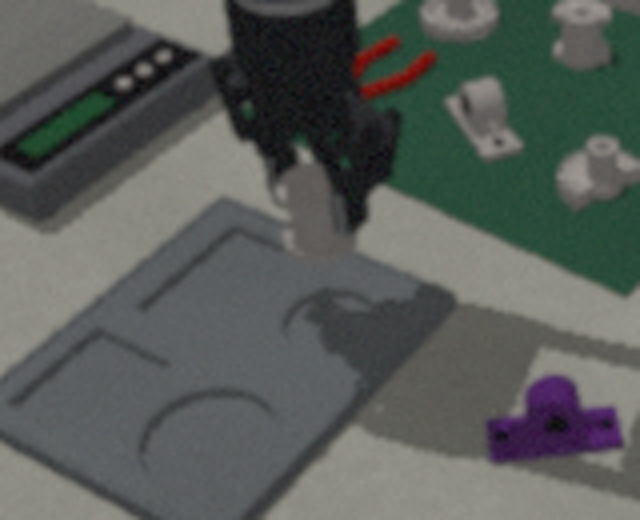

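The roller is gripped above its pocket, tilted a little. I'll lower it to the floor and release gently.

Request:
servo_tool --increments '[{"dx": 1.4, "dy": 0.3, "dz": 45, "ax": 0, "ay": 0, "az": 0, "hand": 1}, {"dx": 1.4, "dy": 0.3, "dz": 65, "ax": 0, "ay": 0, "az": 0, "hand": 1}, {"dx": 1.4, "dy": 0.3, "dz": 73, "ax": 0, "ay": 0, "az": 0, "hand": 1}, {"dx": 1.4, "dy": 0.3, "dz": 78, "ax": 0, "ay": 0, "az": 0, "hand": 1}, {"dx": 1.4, "dy": 0.3, "dz": 79, "ax": 0, "ay": 0, "az": 0, "hand": 1}, {"dx": 1.4, "dy": 0.3, "dz": 79, "ax": 0, "ay": 0, "az": 0, "hand": 1}]'

```text
clock: 4.9
ee_pos: [0.5134, 0.1534, 0.1968]
orientation: [0.003, 0.707, 0.707, -0.001]
force: [-0.4, -0.4, -0.8]
opening: 0.538
```

Request:
servo_tool --increments '[{"dx": 0, "dy": 0, "dz": 0, "ax": 0, "ay": 0, "az": 0, "hand": 0.4}, {"dx": 0, "dy": 0, "dz": 0, "ax": 0, "ay": 0, "az": 0, "hand": 0.32}, {"dx": 0, "dy": 0, "dz": 0, "ax": 0, "ay": 0, "az": 0, "hand": 0.3}, {"dx": 0, "dy": 0, "dz": -10, "ax": 0, "ay": 0, "az": 0, "hand": 0.28}, {"dx": 0, "dy": 0, "dz": -40, "ax": 0, "ay": 0, "az": 0, "hand": 0.28}, {"dx": 0, "dy": 0, "dz": -90, "ax": 0, "ay": 0, "az": 0, "hand": 0.28}, {"dx": 0, "dy": 0, "dz": -100, "ax": 0, "ay": 0, "az": 0, "hand": 0.28}]'

```text
clock: 5.78
ee_pos: [0.5141, 0.1542, 0.3004]
orientation: [0.004, 0.707, 0.707, 0.002]
force: [0.6, -0.2, -0.3]
opening: 0.722
```

```bash
python3 go.py .6775 -.2028 .12 90
```

```text
5.775 [0.5141 0.1542 0.3004] [ 0.29  0.34  1.92 -0.01  0.87  0.3 ] [ 0.6 -0.2 -0.3] 0.722
[-356.8  163.6   27.8] [ 0.5  0.2 -0.1]
```

Request:
servo_tool --increments '[{"dx": -50, "dy": 23, "dz": 0, "ax": 0, "ay": 0, "az": 0, "hand": 0.28}, {"dx": -105, "dy": 48, "dz": 0, "ax": 0, "ay": 0, "az": 0, "hand": 0.28}, {"dx": -160, "dy": 73, "dz": 5, "ax": 0, "ay": 0, "az": 0, "hand": 0.28}, {"dx": -215, "dy": 98, "dz": 10, "ax": 0, "ay": 0, "az": 0, "hand": 0.28}, {"dx": -270, "dy": 123, "dz": 15, "ax": 0, "ay": 0, "az": 0, "hand": 0.28}, {"dx": -320, "dy": 146, "dz": 20, "ax": 0, "ay": 0, "az": 0, "hand": 0.4}, {"dx": -350, "dy": 160, "dz": 27.8, "ax": 0, "ay": 0, "az": 0, "hand": 0.4}, {"dx": -356.8, "dy": 163.6, "dz": 27.8, "ax": 0, "ay": 0, "az": 0, "hand": 0.4}, {"dx": -356.8, "dy": 163.6, "dz": 27.8, "ax": 0, "ay": 0, "az": 0, "hand": 0.4}, {"dx": -356.8, "dy": 163.6, "dz": 27.8, "ax": 0, "ay": 0, "az": 0, "hand": 0.4}]'

```text
clock: 7.02
ee_pos: [0.6772, -0.2016, 0.2751]
orientation: [0.004, 0.707, 0.707, 0.002]
force: [-0.3, 0.9, -0.2]
opening: 0.601
```

```bash
python3 go.py .6775 -.2028 .038 90; python3 - <<'E'
from h import *
out=[]
for n,P in (("side",[.513,.1536,.03]),("top",[.513,.1536,.03]),("side",[.6775,-.2028,.06])):
    c=vision.capture(n);p=proj(c,np.array([P]))[0].astype(int);print(p)
    im=cv2.resize(c["img"],None,fx=6,fy=6,interpolation=cv2.INTER_CUBIC)
    if P[0]<.6:
        for A in M['roller']: cv2.polylines(im,[cv2.convexHull(((proj(c,T((.513,.1536,0),A,.006))+.5)*6).astype(np.int32))],True,(0,0,255),1)
    x,y=p*6; out.append(im[y-130:y+130,x-130:x+130])
cv2.imwrite("pics/s5.png",np.hstack(out))
E
```

```text
7.025 [ 0.6772 -0.2016  0.2751] [-0.29  0.6   1.54 -0.    0.99 -0.29] [-0.3  0.9 -0.2] 0.601
[-1.  -0.3 82.1] [ 0.4  0.1 -0. ]
[193 227]
[168 173]
[224 143]
```

View pics/s5.png

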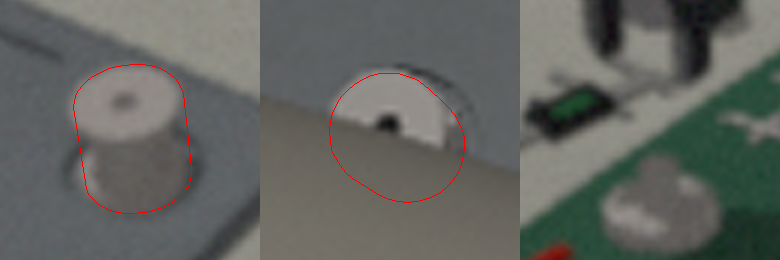

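The roller stands in its pocket within about 2 mm of the target. I'll check its tilt later. The gripper is over the gear hub.

Request:
servo_tool --increments '[{"dx": -1, "dy": -0.3, "dz": 40, "ax": 0, "ay": 0, "az": 0, "hand": 0.4}, {"dx": -1, "dy": -0.3, "dz": 70, "ax": 0, "ay": 0, "az": 0, "hand": 0.4}, {"dx": -1, "dy": -0.3, "dz": 82, "ax": 0, "ay": 0, "az": 0, "hand": 0.4}, {"dx": -1, "dy": -0.3, "dz": 82, "ax": 0, "ay": 0, "az": 0, "hand": 0.4}, {"dx": -1, "dy": -0.3, "dz": 82, "ax": 0, "ay": 0, "az": 0, "hand": 1}, {"dx": -1, "dy": -0.3, "dz": 82, "ax": 0, "ay": 0, "az": 0, "hand": 1}, {"dx": -1, "dy": -0.3, "dz": 82, "ax": 0, "ay": 0, "az": 0, "hand": 1}, {"dx": -1, "dy": -0.3, "dz": 82, "ax": 0, "ay": 0, "az": 0, "hand": 1}, {"dx": -1, "dy": -0.3, "dz": 82, "ax": 0, "ay": 0, "az": 0, "hand": 1}, {"dx": -1, "dy": -0.3, "dz": 82, "ax": 0, "ay": 0, "az": 0, "hand": 1}]'

```text
clock: 8.43
ee_pos: [0.6785, -0.2031, 0.1951]
orientation: [0.005, 0.707, 0.707, 0.003]
force: [-0.6, -0.3, 7.4]
opening: 0.256
```

```bash
python3 go.py .6775 -.2028 .038 90  .5063 .2754 .14 93
```

```text
8.425 [ 0.6785 -0.2031  0.1951] [-0.29  0.7   1.57 -0.    0.86 -0.29] [-0.6 -0.3  7.4] 0.256
[ 0.3 -1.   2.1] [0.6 0.2 0. ]
[ 478.2 -171.1 -103.4] [ 0.6  0.2 -3. ]
```

Request:
servo_tool --increments '[{"dx": 0, "dy": 0, "dz": -40, "ax": 0, "ay": 0, "az": 0, "hand": 1}, {"dx": 10, "dy": -4, "dz": -95, "ax": 0.6, "ay": 0.2, "az": 0, "hand": 1}, {"dx": 55, "dy": -20, "dz": -103, "ax": 0.6, "ay": 0.2, "az": -1, "hand": 1}, {"dx": 110, "dy": -40, "dz": -103, "ax": 0.6, "ay": 0.2, "az": -3, "hand": 1}, {"dx": 165, "dy": -60, "dz": -103, "ax": 0.6, "ay": 0.2, "az": -3, "hand": 1}, {"dx": 220, "dy": -79, "dz": -103, "ax": 0.6, "ay": 0.2, "az": -3, "hand": 1}, {"dx": 275, "dy": -99, "dz": -103, "ax": 0.6, "ay": 0.2, "az": -3, "hand": 1}, {"dx": 330, "dy": -119, "dz": -103, "ax": 0.6, "ay": 0.2, "az": -3, "hand": 1}, {"dx": 385, "dy": -138, "dz": -103, "ax": 0.6, "ay": 0.2, "az": -3, "hand": 1}, {"dx": 435, "dy": -156, "dz": -103, "ax": 0.6, "ay": 0.2, "az": -3, "hand": 1}, {"dx": 470, "dy": -168, "dz": -103, "ax": 0.6, "ay": 0.2, "az": -3, "hand": 1}, {"dx": 478.2, "dy": -171.1, "dz": -103, "ax": 0.6, "ay": 0.2, "az": -3, "hand": 1}]'

```text
clock: 9.93
ee_pos: [0.5055, 0.2773, 0.295]
orientation: [0.0, 0.687, 0.726, 0.0]
force: [-0.7, 0.0, -0.8]
opening: 0.262
```

Request:
servo_tool --increments '[{"dx": 0, "dy": 0, "dz": 0, "ax": 0, "ay": 0, "az": 0, "hand": 1}]'

```text
clock: 10.05
ee_pos: [0.5054, 0.2773, 0.2951]
orientation: [0.0, 0.687, 0.727, 0.0]
force: [0.1, 0.1, -1.3]
opening: 0.264
```

```bash
python3 go.py .5063 .2754 .0445 93; python3 - <<'E'
from h import *
c=vision.capture("side");x,y=(proj(c,np.array([[.5063,.2754,.06]]))[0]*5).astype(int)
im=cv2.resize(c["img"],None,fx=5,fy=5,interpolation=cv2.INTER_CUBIC)
cv2.imwrite("pics/s6.png",im[y-280:y+200,x-250:x+250])
E
```

```text
10.05 [0.5054 0.2773 0.2951] [ 0.5   0.41  1.83 -0.    0.9   0.44] [ 0.1  0.1 -1.3] 0.264
[-2.   0.7 95.7] [ 0.1 -0.   0.2]
```

View pics/s6.png

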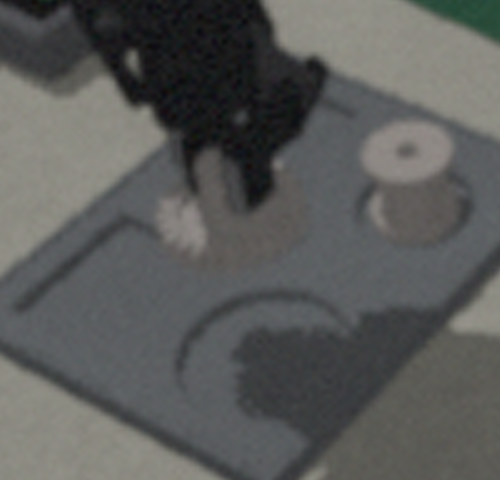

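The gear is held level at (235,215) and the roller at (405,180) is upright in its pocket. Lowering the gear.

Request:
servo_tool --increments '[{"dx": -2, "dy": 0.7, "dz": 50, "ax": 0, "ay": 0, "az": 0, "hand": 1}, {"dx": -2, "dy": 0.7, "dz": 80, "ax": 0, "ay": 0, "az": 0, "hand": 1}, {"dx": -2, "dy": 0.7, "dz": 90, "ax": 0, "ay": 0, "az": 0, "hand": 1}, {"dx": -2, "dy": 0.7, "dz": 96, "ax": 0, "ay": 0, "az": 0, "hand": 1}, {"dx": -2, "dy": 0.7, "dz": 98, "ax": 0, "ay": 0, "az": 0, "hand": 1}, {"dx": -2, "dy": 0.7, "dz": 98, "ax": 0, "ay": 0, "az": 0, "hand": 1}]'

```text
clock: 10.85
ee_pos: [0.5071, 0.2748, 0.1991]
orientation: [0.001, 0.687, 0.726, 0.001]
force: [-1.4, -3.0, 7.2]
opening: 0.265
```

Request:
servo_tool --increments '[{"dx": 0, "dy": 0, "dz": 0, "ax": 0, "ay": 0, "az": 0, "hand": 0.65}, {"dx": 0, "dy": 0, "dz": 0, "ax": 0, "ay": 0, "az": 0, "hand": 0.55}, {"dx": 0, "dy": 0, "dz": 0, "ax": 0, "ay": 0, "az": 0, "hand": 0.5}, {"dx": 0, "dy": 0, "dz": -10, "ax": 0, "ay": 0, "az": 0, "hand": 0.5}, {"dx": 0, "dy": 0, "dz": -40, "ax": 0, "ay": 0, "az": 0, "hand": 0.5}, {"dx": 0, "dy": 0, "dz": -90, "ax": 0, "ay": 0, "az": 0, "hand": 0.5}, {"dx": 0, "dy": 0, "dz": -100, "ax": 0, "ay": 0, "az": 0, "hand": 0.5}]'

```text
clock: 11.72
ee_pos: [0.5078, 0.2754, 0.3028]
orientation: [0.002, 0.687, 0.726, 0.004]
force: [0.9, 0.3, 0.3]
opening: 0.499
```

```bash
python3 go.py .4465 -.326 .13 52
```

```text
11.725 [0.5078 0.2754 0.3028] [ 0.49  0.4   1.83 -0.    0.91  0.44] [0.9 0.3 0.3] 0.499
[-597.1  -94.5   15.4] [ 0.4 -0.3 41.2]
```

Request:
servo_tool --increments '[{"dx": -50, "dy": -8, "dz": 0, "ax": 0, "ay": 0, "az": 4, "hand": 0.4}, {"dx": -105, "dy": -17, "dz": 0, "ax": 0, "ay": 0, "az": 8, "hand": 0.2}, {"dx": -160, "dy": -25, "dz": 0, "ax": 0, "ay": 0, "az": 12, "hand": 0.2}, {"dx": -215, "dy": -34, "dz": 0, "ax": 0, "ay": 0, "az": 16, "hand": 0.2}, {"dx": -270, "dy": -43, "dz": 0, "ax": 0, "ay": 0, "az": 20, "hand": 0.2}, {"dx": -325, "dy": -51, "dz": 0, "ax": 0, "ay": 0, "az": 24, "hand": 0.2}, {"dx": -380, "dy": -60, "dz": 0, "ax": 0, "ay": 0, "az": 28, "hand": 0.2}, {"dx": -435, "dy": -69, "dz": 5, "ax": 0, "ay": 0, "az": 32, "hand": 0.2}, {"dx": -490, "dy": -78, "dz": 10, "ax": 0, "ay": 0, "az": 36, "hand": 0.2}, {"dx": -545, "dy": -86, "dz": 15.4, "ax": 0.4, "ay": -0.3, "az": 41, "hand": 0.2}, {"dx": -585, "dy": -93, "dz": 15.4, "ax": 0.4, "ay": -0.3, "az": 41.2, "hand": 0.2}, {"dx": -597.1, "dy": -94.5, "dz": 15.4, "ax": 0.4, "ay": -0.3, "az": 41.2, "hand": 0.2}]'

```text
clock: 13.22
ee_pos: [0.4459, -0.3279, 0.2845]
orientation: [-0.0, 0.899, 0.437, -0.0]
force: [0.9, -0.2, -0.9]
opening: 0.799
```

Request:
servo_tool --increments '[{"dx": 0, "dy": 0, "dz": 0, "ax": 0, "ay": 0, "az": 0, "hand": 0.2}]'

```text
clock: 13.35
ee_pos: [0.4457, -0.3279, 0.2842]
orientation: [-0.001, 0.9, 0.437, -0.0]
force: [0.6, -0.5, 0.8]
opening: 0.796
```

```bash
python3 go.py .4465 -.326 .032 52; python3 - <<'E'
from h import *
out=[]
for n,P in (("side",[.4465,-.326,.07]),("side",[.51,.2154,.03]),("top",[.51,.2154,.03])):
    c=vision.capture(n);p=proj(c,np.array([P]))[0].astype(int)
    im=cv2.resize(c["img"],None,fx=4,fy=4,interpolation=cv2.INTER_CUBIC)
    if n=="top":
        for m,q in (('roller',(.513,.1536,0)),('gear',(.5063,.2754,0))):
            for A in M[m]: cv2.polylines(im,[cv2.convexHull(((proj(c,T(q,A,.006))+.5)*4).astype(np.int32))],True,(0,0,255),1)
    x,y=p*4; out.append(im[y-160:y+130,x-130:x+130])
cv2.imwrite("pics/s7.png",np.hstack(out))
E
```

```text
13.35 [ 0.4457 -0.3279  0.2842] [-0.64  0.39  1.89  0.    0.86  0.03] [ 0.6 -0.5  0.8] 0.796
[ 2.  -0.3 97.2] [-0.1 -0.  -0.2]
```

View pics/s7.png

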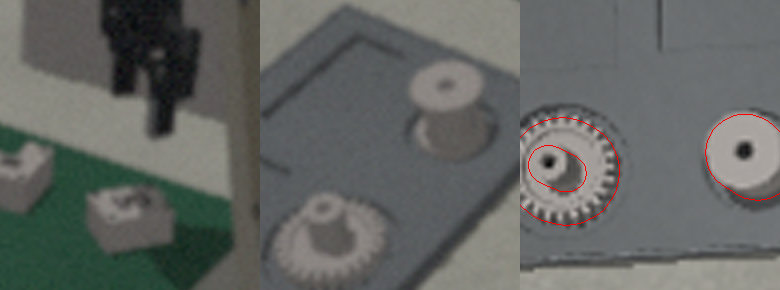

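Gear and roller are both seated upright in their pockets. The gripper is above the cover, so I'll grip it.

Request:
servo_tool --increments '[{"dx": 2, "dy": -0.3, "dz": 45, "ax": 0, "ay": 0, "az": 0, "hand": 0.2}, {"dx": 2, "dy": -0.3, "dz": 80, "ax": 0, "ay": 0, "az": 0, "hand": 0.2}, {"dx": 2, "dy": -0.3, "dz": 97, "ax": 0, "ay": 0, "az": 0, "hand": 0.2}, {"dx": 2, "dy": -0.3, "dz": 97, "ax": 0, "ay": 0, "az": 0, "hand": 0.2}, {"dx": 2, "dy": -0.3, "dz": 97, "ax": 0, "ay": 0, "az": 0, "hand": 1}, {"dx": 2, "dy": -0.3, "dz": 97, "ax": 0, "ay": 0, "az": 0, "hand": 1}, {"dx": 2, "dy": -0.3, "dz": 97, "ax": 0, "ay": 0, "az": 0, "hand": 1}, {"dx": 2, "dy": -0.3, "dz": 97, "ax": 0, "ay": 0, "az": 0, "hand": 1}, {"dx": 2, "dy": -0.3, "dz": 97, "ax": 0, "ay": 0, "az": 0, "hand": 1}]'

```text
clock: 14.62
ee_pos: [0.4474, -0.3252, 0.1888]
orientation: [0.0, 0.899, 0.437, 0.0]
force: [-0.3, 2.1, 7.1]
opening: 0.555
```

```bash
python3 go.py .4465 -.326 .032 52  .6049 .2849 .13 93.2
```

```text
14.625 [ 0.4474 -0.3252  0.1888] [-0.63  0.54  1.93  0.    0.67  0.03] [-0.3  2.1  7.1] 0.555
[-1.2 -0.2  1.8] [ 0.  -0.  -0.1]
[ 577.2 -252.8  -96.1] [  0.   -0.  -41.3]
```

Request:
servo_tool --increments '[{"dx": 0, "dy": 0, "dz": -45, "ax": 0, "ay": 0, "az": 0, "hand": 1}, {"dx": 10, "dy": -4, "dz": -96, "ax": 0, "ay": 0, "az": 0, "hand": 1}, {"dx": 55, "dy": -24, "dz": -96, "ax": 0, "ay": 0, "az": -4, "hand": 1}, {"dx": 105, "dy": -46, "dz": -96, "ax": 0, "ay": 0, "az": -8, "hand": 1}, {"dx": 155, "dy": -68, "dz": -96, "ax": 0, "ay": 0, "az": -12, "hand": 1}, {"dx": 210, "dy": -92, "dz": -96, "ax": 0, "ay": 0, "az": -16, "hand": 1}, {"dx": 265, "dy": -116, "dz": -96, "ax": 0, "ay": 0, "az": -20, "hand": 1}, {"dx": 320, "dy": -140, "dz": -96, "ax": 0, "ay": 0, "az": -24, "hand": 1}, {"dx": 375, "dy": -164, "dz": -96, "ax": 0, "ay": 0, "az": -28, "hand": 1}, {"dx": 430, "dy": -188, "dz": -96, "ax": 0, "ay": 0, "az": -32, "hand": 1}, {"dx": 480, "dy": -210, "dz": -96, "ax": 0, "ay": 0, "az": -36, "hand": 1}, {"dx": 530, "dy": -232, "dz": -96, "ax": 0, "ay": 0, "az": -41.3, "hand": 1}]'

```text
clock: 16.12
ee_pos: [0.5923, 0.2368, 0.2855]
orientation: [0.0, 0.686, 0.727, 0.001]
force: [0.8, -0.0, -0.8]
opening: 0.55
```

```bash
python3 go.py .6049 .2849 .13 93.2
```

```text
16.125 [0.5923 0.2368 0.2855] [ 0.38  0.5   1.7  -0.    0.94  0.32] [ 0.8 -0.  -0.8] 0.55
[47.3 15.3  0.5] [ 0.1 -0.   0.1]
```

Request:
servo_tool --increments '[{"dx": 30, "dy": 10, "dz": 0, "ax": 0, "ay": 0, "az": 0, "hand": 1}, {"dx": 47.3, "dy": 15.3, "dz": 0.5, "ax": 0, "ay": 0, "az": 0, "hand": 1}, {"dx": 47.3, "dy": 15.3, "dz": 0.5, "ax": 0, "ay": 0, "az": 0, "hand": 1}, {"dx": 47.3, "dy": 15.3, "dz": 0.5, "ax": 0, "ay": 0, "az": 0, "hand": 1}]'

```text
clock: 16.62
ee_pos: [0.6046, 0.2837, 0.2849]
orientation: [0.0, 0.687, 0.727, 0.0]
force: [-1.6, -0.2, -0.3]
opening: 0.553
```

```bash
python3 go.py .6049 .2849 .0378 93.2; python3 - <<'E'
from h import *
c=vision.capture("side");x,y=(proj(c,np.array([[.6049,.2849,.06]]))[0]*5).astype(int)
im=cv2.resize(c["img"],None,fx=5,fy=5,interpolation=cv2.INTER_CUBIC)
cv2.imwrite("pics/s8.png",im[y-250:y+200,max(0,x-250):x+250])
E
```

```text
16.625 [0.6046 0.2837 0.2849] [ 0.44  0.54  1.63 -0.    0.97  0.38] [-1.6 -0.2 -0.3] 0.553
[ 1.3  0.3 92.1] [0.  0.  0.1]
```

View pics/s8.png

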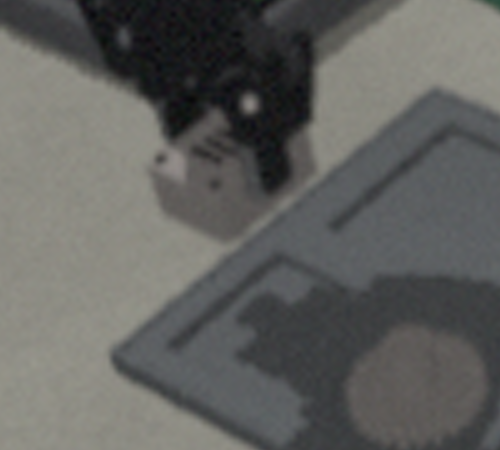

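The cover is held square and level, with its long side along tray y. Lowering it.

Request:
servo_tool --increments '[{"dx": 1.3, "dy": 0.3, "dz": 45, "ax": 0, "ay": 0, "az": 0, "hand": 1}, {"dx": 1.3, "dy": 0.3, "dz": 75, "ax": 0, "ay": 0, "az": 0, "hand": 1}, {"dx": 1.3, "dy": 0.3, "dz": 86, "ax": 0, "ay": 0, "az": 0, "hand": 1}, {"dx": 1.3, "dy": 0.3, "dz": 92, "ax": 0, "ay": 0, "az": 0, "hand": 1}, {"dx": 1.3, "dy": 0.3, "dz": 94, "ax": 0, "ay": 0, "az": 0, "hand": 1}, {"dx": 1.3, "dy": 0.3, "dz": 94, "ax": 0, "ay": 0, "az": 0, "hand": 1}]'

```text
clock: 17.42
ee_pos: [0.6055, 0.2847, 0.1929]
orientation: [0.001, 0.687, 0.727, 0.001]
force: [-0.9, -2.2, 4.2]
opening: 0.549
```

Request:
servo_tool --increments '[{"dx": 0, "dy": 0, "dz": 0, "ax": 0, "ay": 0, "az": 0, "hand": 0.4}, {"dx": 0, "dy": 0, "dz": 0, "ax": 0, "ay": 0, "az": 0, "hand": 0.32}, {"dx": 0, "dy": 0, "dz": 0, "ax": 0, "ay": 0, "az": 0, "hand": 0.3}, {"dx": 0, "dy": 0, "dz": -10, "ax": 0, "ay": 0, "az": 0, "hand": 0.28}, {"dx": 0, "dy": 0, "dz": -40, "ax": 0, "ay": 0, "az": 0, "hand": 0.28}, {"dx": 0, "dy": 0, "dz": -90, "ax": 0, "ay": 0, "az": 0, "hand": 0.28}, {"dx": 0, "dy": 0, "dz": -100, "ax": 0, "ay": 0, "az": 0, "hand": 0.28}]'

```text
clock: 18.3
ee_pos: [0.6065, 0.2853, 0.2972]
orientation: [0.002, 0.687, 0.727, 0.004]
force: [0.2, -0.4, -0.6]
opening: 0.723
```

```bash
python3 go.py .5667 -.0885 .12 150.2
```

```text
18.3 [0.6065 0.2853 0.2972] [ 0.44  0.53  1.62 -0.    0.99  0.38] [ 0.2 -0.4 -0.6] 0.723
[-370.9  -61.1   20.8] [  0.5   0.1 -56.9]
```

Request:
servo_tool --increments '[{"dx": -45, "dy": -7, "dz": 0, "ax": 0, "ay": 0, "az": -8, "hand": 0.4}, {"dx": -95, "dy": -16, "dz": 0, "ax": 0, "ay": 0, "az": -16, "hand": 0.4}, {"dx": -145, "dy": -24, "dz": 5, "ax": 0, "ay": 0, "az": -24, "hand": 0.4}, {"dx": -195, "dy": -32, "dz": 10, "ax": 0, "ay": 0, "az": -32, "hand": 0.4}, {"dx": -250, "dy": -41, "dz": 15, "ax": 0, "ay": 0, "az": -40, "hand": 0.4}, {"dx": -305, "dy": -50, "dz": 20, "ax": 0, "ay": 0, "az": -48, "hand": 0.4}, {"dx": -350, "dy": -58, "dz": 20.8, "ax": 0.5, "ay": 0, "az": -56.9, "hand": 0.4}, {"dx": -370.9, "dy": -61.1, "dz": 20.8, "ax": 0.5, "ay": 0, "az": -56.9, "hand": 0.4}, {"dx": -370.9, "dy": -61.1, "dz": 20.8, "ax": 0.5, "ay": 0, "az": -56.9, "hand": 0.4}, {"dx": -370.9, "dy": -61.1, "dz": 20.8, "ax": 0.5, "ay": 0, "az": -56.9, "hand": 0.4}]'

```text
clock: 19.55
ee_pos: [0.5669, -0.0876, 0.275]
orientation: [0.001, 0.258, 0.966, -0.0]
force: [0.2, 0.4, -0.2]
opening: 0.602
```

```bash
python3 go.py .5667 -.0885 .036 150.2; python3 - <<'E'
from h import *
out=[]
for n,P in (("side",[.5667,-.0885,.07]),("side",[.58,.26,.03])):
    c=vision.capture(n);p=proj(c,np.array([P]))[0].astype(int)
    im=cv2.resize(c["img"],None,fx=5,fy=5,interpolation=cv2.INTER_CUBIC)
    x,y=p*5; out.append(im[y-200:y+200,x-200:x+200])
cv2.imwrite("pics/s9.png",np.hstack(out))
E
```

```text
19.55 [ 0.5669 -0.0876  0.275 ] [-0.16  0.43  1.85 -0.    0.86 -1.2 ] [ 0.2  0.4 -0.2] 0.602
[-0.2 -0.8 84. ] [-0.   0.1 -0.1]
```

View pics/s9.png

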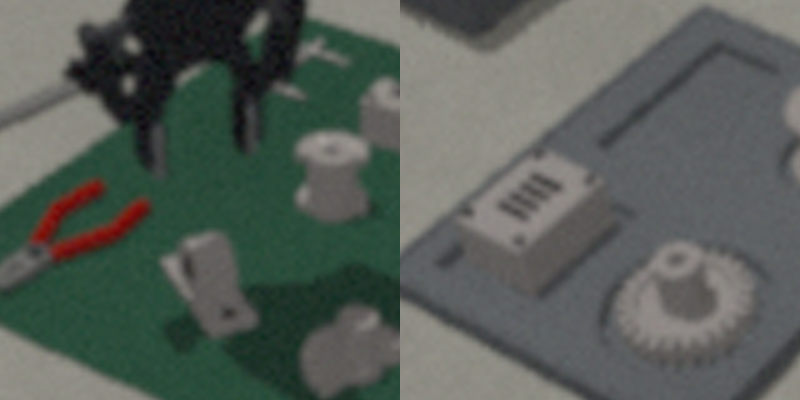

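The cover is seated in its pocket. The jaws straddle the bracket boss: tips at (155,170) and (245,150), boss at (210,260). Gripping.

Request:
servo_tool --increments '[{"dx": -0.2, "dy": -0.8, "dz": 40, "ax": 0, "ay": 0, "az": 0, "hand": 0.4}, {"dx": -0.2, "dy": -0.8, "dz": 70, "ax": 0, "ay": 0, "az": 0, "hand": 0.4}, {"dx": -0.2, "dy": -0.8, "dz": 83, "ax": 0, "ay": 0, "az": 0, "hand": 0.4}, {"dx": -0.2, "dy": -0.8, "dz": 83, "ax": 0, "ay": 0, "az": 0, "hand": 0.4}, {"dx": -0.2, "dy": -0.8, "dz": 83, "ax": 0, "ay": 0, "az": 0, "hand": 1}, {"dx": -0.2, "dy": -0.8, "dz": 83, "ax": 0, "ay": 0, "az": 0, "hand": 1}, {"dx": -0.2, "dy": -0.8, "dz": 83, "ax": 0, "ay": 0, "az": 0, "hand": 1}, {"dx": -0.2, "dy": -0.8, "dz": 83, "ax": 0, "ay": 0, "az": 0, "hand": 1}, {"dx": -0.2, "dy": -0.8, "dz": 83, "ax": 0, "ay": 0, "az": 0, "hand": 1}, {"dx": -0.2, "dy": -0.8, "dz": 83, "ax": 0, "ay": 0, "az": 0, "hand": 1}]'

```text
clock: 20.9
ee_pos: [0.5674, -0.0882, 0.1933]
orientation: [0.002, 0.257, 0.966, -0.0]
force: [-0.6, 1.0, 6.4]
opening: 0.293
```

```bash
python3 go.py .6115 .1661 .12 93.2
```

```text
20.9 [ 0.5674 -0.0882  0.1933] [-0.16  0.55  1.88 -0.    0.7  -1.21] [-0.6  1.   6.4] 0.293
[ 87.9 242.6 -81.9] [ 0.1  0.2 57. ]
```

Request:
servo_tool --increments '[{"dx": 0, "dy": 0, "dz": -40, "ax": 0, "ay": 0, "az": 0, "hand": 1}, {"dx": 0, "dy": 5, "dz": -82, "ax": 0, "ay": 0, "az": 0, "hand": 1}, {"dx": 15, "dy": 45, "dz": -82, "ax": 0, "ay": 0, "az": 9, "hand": 1}, {"dx": 34, "dy": 94, "dz": -82, "ax": 0, "ay": 0, "az": 18, "hand": 1}, {"dx": 52, "dy": 144, "dz": -82, "ax": 0, "ay": 0, "az": 27, "hand": 1}, {"dx": 70, "dy": 194, "dz": -82, "ax": 0, "ay": 0, "az": 36, "hand": 1}, {"dx": 84, "dy": 232, "dz": -82, "ax": 0, "ay": 0, "az": 46, "hand": 1}, {"dx": 87.9, "dy": 242.6, "dz": -82, "ax": 0, "ay": 0.2, "az": 57, "hand": 1}, {"dx": 87.9, "dy": 242.6, "dz": -82, "ax": 0, "ay": 0.2, "az": 57, "hand": 1}, {"dx": 87.9, "dy": 242.6, "dz": -82, "ax": 0, "ay": 0.2, "az": 57, "hand": 1}, {"dx": 87.9, "dy": 242.6, "dz": -82, "ax": 0, "ay": 0.2, "az": 57, "hand": 1}]'

```text
clock: 22.28
ee_pos: [0.6115, 0.1652, 0.2752]
orientation: [0.0, 0.687, 0.727, 0.001]
force: [-0.1, -0.2, 0.1]
opening: 0.298
```

```bash
python3 go.py .6115 .1661 .0423 93.2; python3 - <<'E'
from h import *
c=vision.capture("side");x,y=(proj(c,np.array([[.6115,.1661,.06]]))[0]*5).astype(int)
im=cv2.resize(c["img"],None,fx=5,fy=5,interpolation=cv2.INTER_CUBIC)
cv2.imwrite("pics/s10.png",im[y-250:y+200,max(0,x-250):x+250])
E
```

```text
22.275 [0.6115 0.1652 0.2752] [0.26 0.51 1.72 0.   0.92 0.2 ] [-0.1 -0.2  0.1] 0.298
[ 0.8 -0.  77.9] [ 0.1 -0.1  0.1]
```

View pics/s10.png

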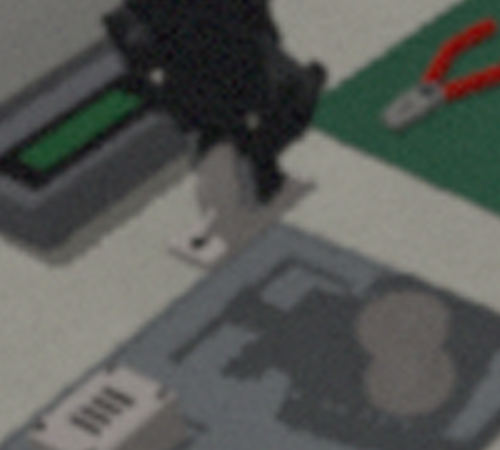

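The bracket is held level, with its foot parallel to the pocket. Lowering it.

Request:
servo_tool --increments '[{"dx": 0.8, "dy": 0, "dz": 40, "ax": 0, "ay": 0, "az": 0, "hand": 1}, {"dx": 0.8, "dy": 0, "dz": 62, "ax": 0, "ay": 0, "az": 0, "hand": 1}, {"dx": 0.8, "dy": 0, "dz": 72, "ax": 0, "ay": 0, "az": 0, "hand": 1}, {"dx": 0.8, "dy": 0, "dz": 78, "ax": 0, "ay": 0, "az": 0, "hand": 1}, {"dx": 0.8, "dy": 0, "dz": 80, "ax": 0, "ay": 0, "az": 0, "hand": 1}, {"dx": 0.8, "dy": 0, "dz": 80, "ax": 0, "ay": 0, "az": 0, "hand": 1}]'

```text
clock: 23.08
ee_pos: [0.6118, 0.166, 0.1972]
orientation: [0.0, 0.687, 0.727, 0.001]
force: [-4.9, -2.1, 11.9]
opening: 0.301
```

Request:
servo_tool --increments '[{"dx": 0, "dy": 0, "dz": 0, "ax": 0, "ay": 0, "az": 0, "hand": 0.65}, {"dx": 0, "dy": 0, "dz": 0, "ax": 0, "ay": 0, "az": 0, "hand": 0.55}, {"dx": 0, "dy": 0, "dz": 0, "ax": 0, "ay": 0, "az": 0, "hand": 0.5}, {"dx": 0, "dy": 0, "dz": -10, "ax": 0, "ay": 0, "az": 0, "hand": 0.5}, {"dx": 0, "dy": 0, "dz": -40, "ax": 0, "ay": 0, "az": 0, "hand": 0.5}, {"dx": 0, "dy": 0, "dz": -90, "ax": 0, "ay": 0, "az": 0, "hand": 0.5}, {"dx": 0, "dy": 0, "dz": -150, "ax": 0, "ay": 0, "az": 0, "hand": 0.5}]'

```text
clock: 23.95
ee_pos: [0.6111, 0.1657, 0.3484]
orientation: [-0.0, 0.687, 0.727, 0.0]
force: [0.8, 1.1, -0.6]
opening: 0.499
```

```bash
python3 go.py .3 -.5 .25 30
```

```text
23.95 [0.6111 0.1657 0.3484] [0.26 0.42 1.67 0.   1.05 0.21] [ 0.8  1.1 -0.6] 0.499
[-647.  -348.2  -57.2] [ 0.  -0.1 63.2]
```

Withdrawing toward the start so that both cameras can see the tray.

Request:
servo_tool --increments '[{"dx": -50, "dy": -27, "dz": -57, "ax": 0, "ay": 0, "az": 5, "hand": 0.3}, {"dx": -100, "dy": -54, "dz": -57, "ax": 0, "ay": 0, "az": 10, "hand": 0.3}, {"dx": -150, "dy": -81, "dz": -57, "ax": 0, "ay": 0, "az": 15, "hand": 0.3}, {"dx": -200, "dy": -108, "dz": -57, "ax": 0, "ay": 0, "az": 20, "hand": 0.3}, {"dx": -250, "dy": -135, "dz": -57, "ax": 0, "ay": 0, "az": 25, "hand": 0.3}, {"dx": -300, "dy": -161, "dz": -57, "ax": 0, "ay": 0, "az": 30, "hand": 0.3}, {"dx": -350, "dy": -188, "dz": -57, "ax": 0, "ay": 0, "az": 35, "hand": 0.3}, {"dx": -400, "dy": -215, "dz": -57, "ax": 0, "ay": 0, "az": 40, "hand": 0.3}, {"dx": -450, "dy": -242, "dz": -57, "ax": 0, "ay": 0, "az": 45, "hand": 0.3}, {"dx": -500, "dy": -269, "dz": -57, "ax": 0, "ay": 0, "az": 50, "hand": 0.3}, {"dx": -550, "dy": -296, "dz": -57, "ax": 0, "ay": 0, "az": 55, "hand": 0.3}, {"dx": -600, "dy": -323, "dz": -57, "ax": 0, "ay": 0, "az": 60, "hand": 0.3}]'

```text
clock: 25.45
ee_pos: [0.3214, -0.4532, 0.4056]
orientation: [0.0, 0.959, 0.285, 0.001]
force: [0.9, -0.2, -0.7]
opening: 0.697
```

Request:
servo_tool --increments '[{"dx": 0, "dy": 0, "dz": 0, "ax": 0, "ay": 0, "az": 0, "hand": 0.3}, {"dx": 0, "dy": 0, "dz": 0, "ax": 0, "ay": 0, "az": 0, "hand": 0.3}]'

```text
clock: 25.7
ee_pos: [0.3211, -0.453, 0.4058]
orientation: [-0.0, 0.959, 0.284, 0.001]
force: [-0.1, 0.2, -0.8]
opening: 0.699
```

```bash
python3 - <<'E'
from h import *
from scipy.spatial.transform import Rotation
Q=dict(roller=(.513,.1536,0),gear=(.5063,.2754,0),cover=(.6049,.2849,1.626),bracket=(.6115,.1661,1.626))
out=[]
for n in("top","side"):
    c=vision.capture(n);im=cv2.resize(c["img"],None,fx=4,fy=4,interpolation=cv2.INTER_CUBIC)
    if n=="side": pics2=im.copy()
    for m in Q:
        for A in M[m]: cv2.polylines(im,[cv2.convexHull(((proj(c,T(Q[m],A,.006))+.5)*4).astype(np.int32))],True,(0,0,255),1)
    x,y=(proj(c,np.array([[.556,.216,.02]]))[0]*4).astype(int); out.append(im[y-240:y+240,x-(200 if n=="top" else 200):x+200])
cv2.imwrite("pics/f1.png",np.hstack(out))
cv2.imwrite("pics/f2.png",cv2.resize(np.vstack([vision.capture("top")["img"]]),(800,600)))
E
```

```text
(no output)
```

View pics/f1.png

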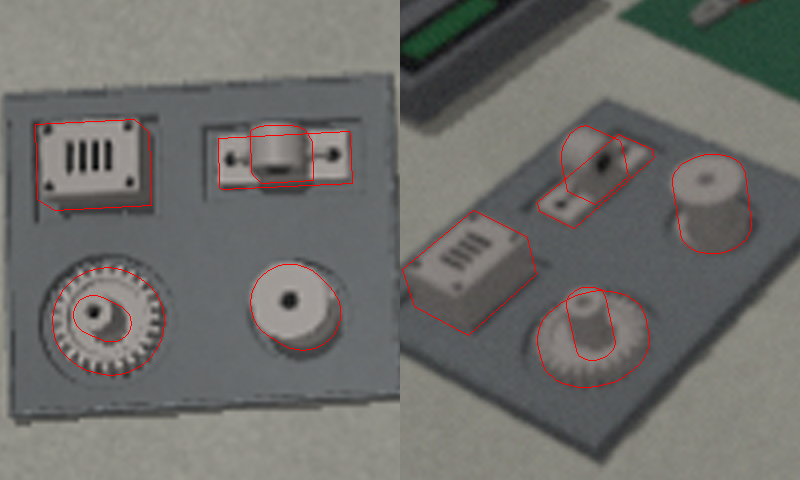

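View pics/f2.png

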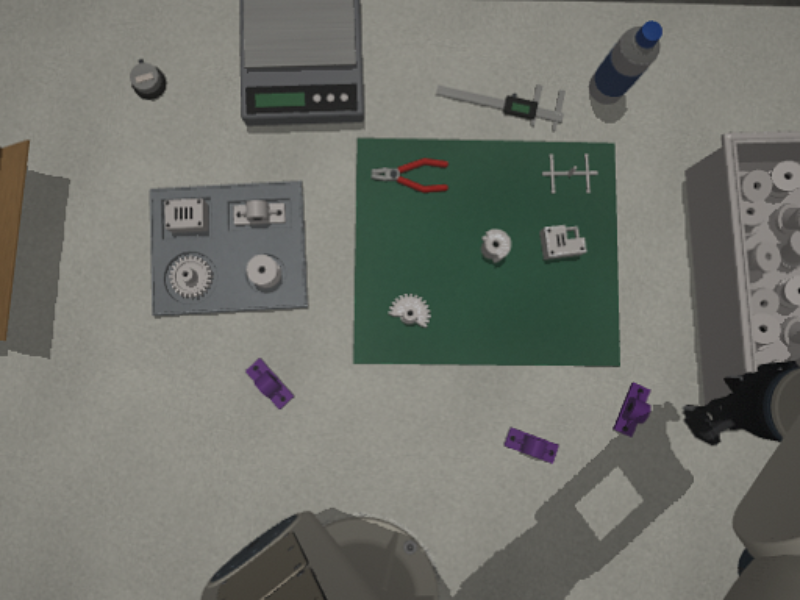

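All four parts sit upright in their pockets, and in both views they match the outlines drawn at floor height. The short shots and the purple brackets have not moved. Handing in.

```bash
python3 -c "
from workcell import arm
arm.close_job(); print(arm.read_state()['clock'])"
```

```text
the job is handed in; nothing more can be done
the job is handed in; nothing more can be done
```

I packed the complete roller, gear, cover and bearing bracket, in that order, into their own pockets and handed the job in at about 26 s of the 112 s allowed.

- **Seating:** in the last top and side views, all four parts stand upright in their pockets. They match the model outlines drawn at pocket-floor height to within a few millimetres.
- **Left alone:** the three short shots and the purple brackets are where they were at the start. The gripper had withdrawn and was touching nothing.
- **Forces:** the highest force I read was about 12 N, as the bracket touched the pocket floor.
- **What went wrong:** the very first move call was refused for rows with missing values, and the arm did not move. The roller hung slightly tilted in the grip, but it stood upright once released.

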